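Weed out the rocking cake tins

TASK

Some of the four cake tins have bulged bottoms. With all the tins still in their places, press down on their rims to find which ones rock, then slide each rocking tin along the bench so that it stands wholly on the red mat, without lifting it off the bench or tipping it over. Leave the steady tins and everything else where they stand.

Things in the scene. Friction and masses are not known exactly. Their poses are not given: they have to be found in the camera images.
- tin_a: one of 4 look-alike open round steel tins, mouth up: 90 mm wide, 30 mm high, straight 4 mm wall, inner floor 7 mm up, 0.16 kg. Origin: underside centre. Letter means nothing. All stand level. Sound: flat 89 mm bottom, rim does not give. Bad: stands on a hidden central crown 28 mm wide, 4 mm proud; 1 N down on the rim tips it 0.13 rad (that rim sinks 4 mm), and it swings back level
- tin_b: one of 4 look-alike open round steel tins, mouth up: 90 mm wide, 30 mm high, straight 4 mm wall, inner floor 7 mm up, 0.16 kg. Origin: underside centre. Letter means nothing. All stand level. Sound: flat 89 mm bottom, rim does not give. Bad: stands on a hidden central crown 28 mm wide, 4 mm proud; 1 N down on the rim tips it 0.13 rad (that rim sinks 4 mm), and it swings back level
- tin_c: one of 4 look-alike open round steel tins, mouth up: 90 mm wide, 30 mm high, straight 4 mm wall, inner floor 7 mm up, 0.16 kg. Origin: underside centre. Letter means nothing. All stand level. Sound: flat 89 mm bottom, rim does not give. Bad: stands on a hidden central crown 28 mm wide, 4 mm proud; 1 N down on the rim tips it 0.13 rad (that rim sinks 4 mm), and it swings back level
- tin_d: one of 4 look-alike open round steel tins, mouth up: 90 mm wide, 30 mm high, straight 4 mm wall, inner floor 7 mm up, 0.16 kg. Origin: underside centre. Letter means nothing. All stand level. Sound: flat 89 mm bottom, rim does not give. Bad: stands on a hidden central crown 28 mm wide, 4 mm proud; 1 N down on the rim tips it 0.13 rad (that rim sinks 4 mm), and it swings back level
- tin_a_rim (a point): centre of the mouth of tin_a, level with its rim, 30 mm above the origin of the tin (0.04 mm more if its bottom is bulged: too little to measure, but the judge tells the tins apart by it)
- tin_b_rim (a point): centre of the mouth of tin_b, level with its rim, 30 mm above the origin of the tin (0.04 mm more if its bottom is bulged: too little to measure, but the judge tells the tins apart by it)
- tin_c_rim (a point): centre of the mouth of tin_c, level with its rim, 30 mm above the origin of the tin (0.04 mm more if its bottom is bulged: too little to measure, but the judge tells the tins apart by it)
- tin_d_rim (a point): centre of the mouth of tin_d, level with its rim, 30 mm above the origin of the tin (0.04 mm more if its bottom is bulged: too little to measure, but the judge tells the tins apart by it)
- reject_mat: red mat, 160 mm (its x) by 280 mm (its y), flat on the bench beyond the row of tins, fixed, 0.6 mm thick, no edge to catch on (tins slide over it at bench height). Origin: its centre. Room for two tins side by side along its y. The bench between the tins and the mat, and to the mat's left and right for 0.33 m either side of straight ahead of the robot, is clear
- nozzle_1: steel icing nozzle standing upright among the tins, a cone 24 mm wide at the foot and 36 mm high, loose. Origin: centre of its foot. A bystander
- nozzle_2: steel icing nozzle standing upright among the tins, a cone 24 mm wide at the foot and 36 mm high, loose. Origin: centre of its foot. A bystander
- nozzle_3: steel icing nozzle standing upright among the tins, a cone 24 mm wide at the foot and 36 mm high, loose. Origin: centre of its foot. A bystander
- coupler: white plastic nozzle coupler, 32 mm wide, 30 mm high, loose, standing on the right. Origin: centre of its underside. A bystander
- sprinkle_jar: yellow jar with green cap, 56 mm wide, 75 mm high, loose, standing on the left. Origin: centre of its underside. A bystander
Mind the look-alikes: they are no part of the job. Leave any yellow look-alike of the tin_a alone.

How it is judged:
By the outcome, as a careful person would: the job done as asked, in the order asked, and still so for the second after the job is handed in, with the robot touching nothing.
It also fails if it takes over 72 s, if anything falls off the work surface, if the arm or the gripper's body presses on something with over 40 N, if the wrist force passes 120 N, or if a joint passes its speed limit or range.

ROBOT

A 6-joint arm with a two-finger parallel gripper is mounted at the origin on the work surface. World frame = base frame: x ahead of the robot, y to its left, z up, the work surface at z = 0. Lengths are in m, angles in rad, forces in N, time in s.
With the tool pointing down it reaches from about 0.375 to 0.9 m from the base axis. Payload 3.1 kg.
Tool frame: the origin (TCP) lies at the very end of the fingers, on their centre line; the grasp point (between the pads) lies 19 mm behind it; z points along the fingers, y is the direction in which the jaws open and shut (so a half turn about z gives the same grasp; the last joint's range is limited). The gripper opens to 87 mm and grips with 3 to 60 N. Pads are 19 mm wide; open, the fingers measure 117 mm over their backs; the gripper's body (75 mm by 190 mm) begins 51 mm behind the grasp point.
Start: joints at [-1.44, 0.527, 1.433, -0, 1.181, -0.178], TCP at [0.191, -0.595, 0.223] pointing down, gripper open.
Joint ranges: [-3.08, 3.08], [-0.75, 2.2], [0.22, 2.44], [-1.43, 4.57], [0, 2.65], [-2.85, 2.85]. Speed limits (rad/s): [2.79, 2.79, 3.14, 3.14, 3.14, 3.14].

INTERFACE

Orientations are given as a unit quaternion [x, y, z, w].
In Python, from rig import robot gives the robot as it stands.
- The arm moves only by the tool arm_command, never from a script. Its argument "targets" is a list of rows, each a list of 5 numbers: the shift along the tool's x, y, z in cm, then the turn about the tool's z in rad, then the finger opening in cm, from 0 to 8.7. In form: [[dx, dy, dz, spin, hand], ...]. A call has 1 to 5 rows; each row is the pose to reach, as a shift and turn from the pose commanded when the call began, along the tool's axes at that moment; what a row does not reach only later rows make up. A row lasts 1/8 s, in which the tool goes at most 62.5 mm and 10.7 degrees, less where a joint would pass 70% of its speed; a pose out of reach is approached as far as the arm can. A call with a gripper value outside its range is refused whole. The fingers move at their own pace and stop on an object; "newtons" is the grip in N (left out, the last holds). Time passes only in rows, so rows that repeat a pose let the fingers close. It gives the time, the measured TCP pose, the force and the opening at its end, in the units of the state.
- robot.get_obs(): the state, without advancing time (a new reading comes with each control period).
- robot.camera(name): name is "scene" or "top"; returns (picture, depth): 400x640x3 uint8, red, green, blue; 400x640 float32, m along the optical axis (not along the pixel's ray), 0 where there is no reading.
- robot.camera_model(name): a dict with "mtx" (3x3 intrinsics, pixels), "extrinsics" (4x4, takes a point from world to camera coordinates). Camera axes: x right, y up, looking along -z (the intrinsics and any distortion apply to the point x, -y, -z); pixel columns grow to the right and rows downward; lengths in m; the calibration is good to about 2 mm. A picture is of the moment at which its call begins. camera_model takes no time and is no camera call.
- robot.hand_in(): hands the job in, once; it reports no verdict.
The state is a dict: "time": time; "q": joint angles; "joint_velocities": joint speeds; "joint_torque": joint torques, N m; "position": TCP position; "tool_rot": TCP orientation; "ft_force": force on the tool from outside, world axes, zero at the start; "moment": the same for the moment, N m; "grip_width": finger opening in m.
Only numpy, scipy, OpenCV 4.12 (cv2) and the standard library are available. Lean on these libraries where they do the work, as an engineer would, in place of code of your own. Each camera call takes 0.05 s, during which the arm holds its last target.

## Working session

There is one attempt and no reset: what is moved stays moved. The work goes in short steps, Python scripts to look and compute and a tool call to move; the robot and the scene stay as the last step left them, time stands still between calls to the robot, and variables do not carry over. Pictures are saved under pics/ and viewed, and the job is handed in when it is done.

Besides the shell and the picture viewer there is one more tool, called as name(argument=value, ...) on one line, values as JSON. arm_command: Moves the arm, as the interface text tells. Its arguments: {"type":"object","properties":{"targets":{"type":"array","items":{"type":"array","items":{"type":"number"}}},"newtons":{"type":"number"}},"required":["targets"]}

```bash
ls; mkdir -p pics
cat > h.py <<'E'
import numpy as np, cv2
from rig import robot
def shot(n,tag):
    p,d=robot.camera(n); cv2.imwrite(f'pics/{tag}.png',p[:,:,::-1]); np.save(f'pics/{tag}.npy',d); return p,d
def pt(n,d,u,v,z=None):
    m=robot.camera_model(n);K=m['mtx'];E=np.array(m['extrinsics']);K=np.array(K)
    r=np.array([(u-K[0,2])/K[0,0],-(v-K[1,2])/K[1,1],-1])
    R=E[:3,:3];c=-R.T@E[:3,3];w=R.T@r
    s=d if z is None else (z-c[2])/w[2]
    return c+w*s
def px(n,P):
    m=robot.camera_model(n);K=np.array(m['mtx']);E=np.array(m['extrinsics'])
    q=E[:3,:3]@np.array(P)+E[:3,3]
    return K[0,0]*q[0]/-q[2]+K[0,2], K[1,1]*-q[1]/-q[2]+K[1,2]
E
python3 - <<'E'
from h import *
np.set_printoptions(precision=3,suppress=True)
for n in('scene','top'): shot(n,n+'0'); print(robot.camera_model(n))
print(robot.get_obs())
E
```

```text
pics
{'mtx': array([[455.024,   0.   , 317.873],
       [  0.   , 455.024, 202.804],
       [  0.   ,   0.   ,   1.   ]]), 'extrinsics': array([[ 0.679,  0.734, -0.011, -0.342],
       [-0.558,  0.526,  0.641,  0.232],
       [ 0.477, -0.429,  0.767, -1.438],
       [ 0.   ,  0.   ,  0.   ,  1.   ]])}
{'mtx': array([[488.296,   0.   , 326.317],
       [  0.   , 488.296, 197.407],
       [  0.   ,   0.   ,   1.   ]]), 'extrinsics': array([[-0.   , -1.   , -0.   , -0.002],
       [ 0.999, -0.   ,  0.044, -0.49 ],
       [-0.044, -0.   ,  0.999, -1.647],
       [ 0.   ,  0.   ,  0.   ,  1.   ]])}
{'time': 0.1, 'q': array([-1.439,  0.528,  1.434,  0.   ,  1.181, -0.178]), 'joint_velocities': array([ 0.001, -0.002, -0.005,  0.   , -0.002,  0.   ]), 'joint_torque': array([ -0.   , -44.099, -17.715,   0.063,   0.053,  -0.   ]), 'position': array([ 0.19 , -0.595,  0.222]), 'tool_rot': array([ 0.988,  0.154,  0.   , -0.001]), 'ft_force': array([-0.307,  0.698,  0.696]), 'moment': array([ 0.001, -0.028, -0.005]), 'grip_width': 0.08722295384767174}
```

View pics/top0.png

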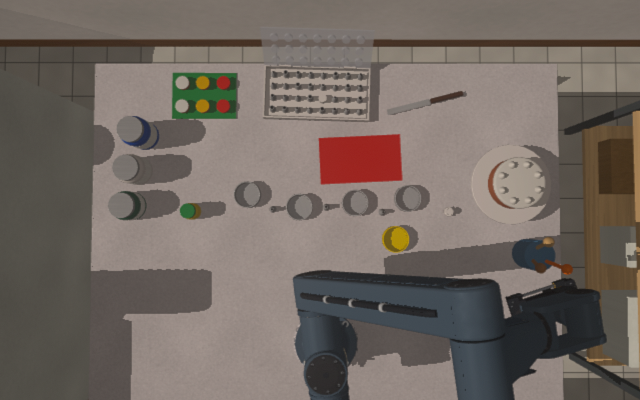

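View pics/scene0.png

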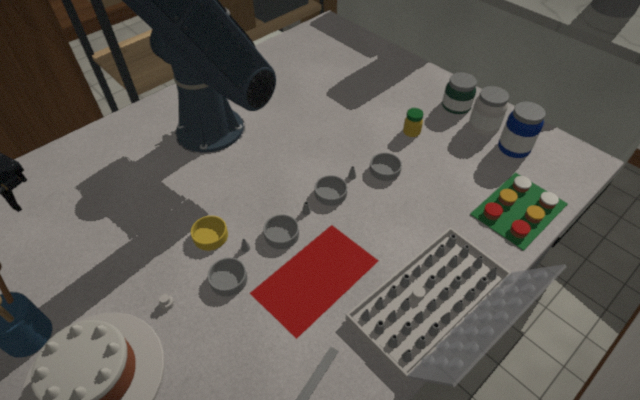

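Run:
```python
import cv2
a=cv2.imread('pics/top0.png')
cv2.imwrite('pics/top0z.png',cv2.resize(a[140:340,200:460],None,fx=3,fy=3,interpolation=cv2.INTER_CUBIC))
```

```text
(no output)
```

View pics/top0z.png

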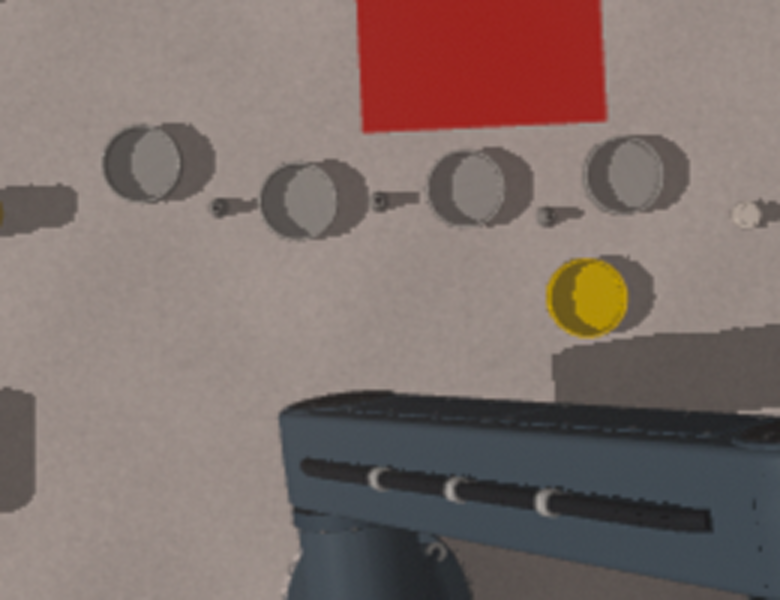

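Run:
```python
from h import *
np.set_printoptions(precision=4,suppress=True)
d=np.load('pics/top0.npy')
V,U=np.mgrid[140:340,160:480]
P=np.array([[pt('top',d[v,u],u,v) for u in range(160,480)] for v in range(140,340)])
z=P[:,:,2]
print('bench z',np.median(z[0:40,:100]), z[0:40,:100].std())
m=((z>0.018)&(z<0.1)).astype(np.uint8)
n,l,s,c=cv2.connectedComponentsWithStats(m)
for i in range(1,n):
    if s[i,4]<8: continue
    q=P[l==i]; (x,y),r=cv2.minEnclosingCircle(q[:,:2].astype(np.float32)*1000)
    print(s[i][:4]+[160,140,0,0],s[i,4],'circ',x,y,r,'mean',q.mean(0),'zmax',np.percentile(q[:,2],90))
# pixel-read centres
for nm,(u,v,h) in dict(t1=(145,163,.03),t2=(301.5,201,.03),t3=(467,188,.03),t4=(625,175,.03),n1=(218,208,.03),n2=(380,201,.03),n3=(547,215,.03),coup=(745,214,.03)).items():
    print(nm,pt('top',0,200+u/3,140+v/3,h))
for u,v in[(319,138.5),(400,135),(402,180),(321,184)]: print('mat',pt('top',0,u,v,0))
```

```text
Traceback (most recent call last):
  File "h.py", line 6, in pt
    m=robot.camera_model(n);K=m['mtx'];E=np.array(m['extrinsics']);K=np.array(K)
ValueError: time passes only in moves, steps and waits
```

```bash
cat > h.py <<'E'
import numpy as np, cv2, functools
from rig import robot
@functools.lru_cache(None)
def cm(n):
    m=robot.camera_model(n); return np.array(m['mtx']),np.array(m['extrinsics'])
def shot(n,tag):
    p,d=robot.camera(n); cv2.imwrite(f'pics/{tag}.png',p[:,:,::-1]); np.save(f'pics/{tag}.npy',d); return p,d
def pt(n,d,u,v,z=None):
    K,E=cm(n)
    r=np.array([(u-K[0,2])/K[0,0],-(v-K[1,2])/K[1,1],-1])
    R=E[:3,:3];c=-R.T@E[:3,3];w=R.T@r
    s=d if z is None else (z-c[2])/w[2]
    return c+w*s
def px(n,P):
    K,E=cm(n)
    q=E[:3,:3]@np.array(P)+E[:3,3]
    return K[0,0]*q[0]/-q[2]+K[0,2], K[1,1]*-q[1]/-q[2]+K[1,2]
E
cat > seg.py <<'E'
from h import *
np.set_printoptions(precision=4,suppress=True)
def seg(d,v0=110,v1=340,lo=0.018):
    P=np.array([[pt('top',d[v,u],u,v) for u in range(160,480)] for v in range(v0,v1)])
    z=P[:,:,2]
    m=((z>lo)&(z<0.1)).astype(np.uint8)
    n,l,s,c=cv2.connectedComponentsWithStats(m,connectivity=8)
    for i in range(1,n):
        if s[i,4]<6: continue
        q=P[l==i]; (x,y),r=cv2.minEnclosingCircle(q[:,:2].astype(np.float32)*1000)
        print(s[i][:4]+[160,v0,0,0],s[i,4],'circ',round(x,1),round(y,1),round(r,1),'mean',q.mean(0),'z90',np.percentile(q[:,2],90))
E
python3 - <<'E'
from seg import *
d=np.load('pics/top0.npy')
seg(d)
for nm,(u,v,h) in dict(t1=(145,163,.03),t2=(301.5,201,.03),t3=(467,188,.03),t4=(625,175,.03),n1=(218,208,.03),n2=(380,201,.03),n3=(547,215,.03),coup=(745,214,.03)).items():
    print(nm,pt('top',0,200+u/3,140+v/3,h))
for u,v in[(319,138.5),(400,135),(402,180),(321,184)]: print('mat',pt('top',0,u,v,0))
E
```

```text
[177 110  11   3] 24 circ 785.7 487.0 16.1 mean [0.7834 0.4872 0.0254] z90 0.029283373015516024
[198 110  10   3] 20 circ 786.7 418.8 15.9 mean [0.7835 0.4179 0.0252] z90 0.03052327017990344
[218 110  10   3] 20 circ 786.2 350.3 16.0 mean [0.784  0.3502 0.0242] z90 0.029322740115303003
[263 110 106  12] 578 circ 765.8 34.2 178.9 mean [0.7687 0.0211 0.0274] z90 0.03686903749642755
[291 110  13   6] 36 circ 779.8 97.5 20.6 mean [0.7788 0.0975 0.0256] z90 0.0363418022046077
[471 160   9  48] 308 circ 531.4 -497.4 76.2 mean [ 0.5313 -0.4882  0.083 ] z90 0.08838238468307262
[234 181  27  27] 126 circ 500.4 265.5 45.3 mean [0.5008 0.2678 0.0283] z90 0.03538607084486034
[394 185  28  27] 123 circ 487.2 -275.2 45.5 mean [ 0.4873 -0.2757  0.0281] z90 0.03278058982427825
[342 190  27  26] 105 circ 472.0 -97.9 44.8 mean [ 0.472  -0.1006  0.0287] z90 0.03331077150217578
[286 194  27  26] 106 circ 457.9 89.5 44.8 mean [0.4597 0.0902 0.0288] z90 0.03383477275759916
[180 203  20  17] 270 circ 443.8 450.4 27.4 mean [0.4437 0.4462 0.064 ] z90 0.07814075372970428
[324 204   5   6] 22 circ 458.3 -1.5 8
[... 180 characters left out ...]
.9 -415.8 15.7 mean [ 0.4432 -0.4141  0.0273] z90 0.03441795578139399
[381 209   4   6] 19 circ 441.5 -189.4 9.1 mean [ 0.4419 -0.1901  0.0299] z90 0.03968118980375279
[382 226  28  27] 117 circ 350.1 -234.0 45.3 mean [ 0.3499 -0.2352  0.0281] z90 0.03393315556487249
[341 323   8  17] 70 circ 44.1 -65.8 25.7 mean [ 0.0487 -0.06    0.0506] z90 0.08647723524474663
t1 [0.4992 0.2596 0.03  ]
t2 [0.4566 0.0844 0.03  ]
t3 [ 0.4711 -0.1005  0.03  ]
t4 [ 0.4856 -0.2773  0.03  ]
n1 [0.4488 0.1777 0.03  ]
n2 [ 0.4566 -0.0033  0.03  ]
n3 [ 0.4409 -0.1898  0.03  ]
coup [ 0.442 -0.411  0.03 ]
mat [0.6927 0.023  0.    ]
mat [ 0.7047 -0.2554  0.    ]
mat [ 0.5497 -0.2611  0.    ]
mat [0.536  0.0161 0.    ]
```

```bash
cat > rel.py <<'E'
from h import *
from scipy.spatial.transform import Rotation as R
import sys
np.set_printoptions(precision=2,suppress=True)
o=robot.get_obs(); r=R.from_quat(o['tool_rot']); M=r.as_matrix()
yaw=np.arctan2(M[1,0],M[0,0])
print('t',round(o['time'],2),'pos mm',o['position']*1000,'yaw',round(yaw,4),'tilt',M[2,2].round(5),'F',o['ft_force'],'w',round(o['grip_width'],4))
for a in sys.argv[1:]:
    x,y,z=map(float,a.split(','))
    print(a,'-> cm',M.T@(np.array([x,y,z])-o['position'])*100)
E
python3 rel.py 0.19,-0.45,0.223 0.53,-0.275,0.1 0.53,-0.275,0.06
python3 -c "
from h import *
a=cv2.imread('pics/top0.png'); cv2.imwrite('pics/c.png',cv2.resize(a[200:380,440:640],None,fx=3,fy=3))
d=np.load('pics/top0.npy'); print([pt('top',d[v,u],u,v) for u,v in((530,252),(567,268),(548,241))])"
```

```text
t 0.1 pos mm [ 190.49 -594.57  221.66] yaw 0.3098 tilt -1.0 F [-0.31  0.7   0.7 ] w 0.0872
0.19,-0.45,0.223 -> cm [  4.36 -13.78  -0.11]
0.53,-0.275,0.1 -> cm [ 42.07 -20.06  12.22]
0.53,-0.275,0.06 -> cm [ 42.07 -20.05  16.22]
[array([ 0.31170334, -0.64800209,  0.11217926]), array([ 0.27194416, -0.71161781,  0.21950667]), array([ 0.3512595, -0.657832 ,  0.2181292])]
```

View pics/c.png

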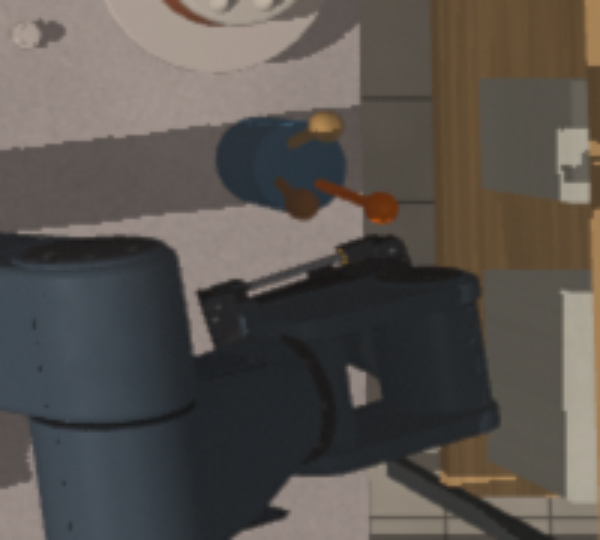

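Candidates: grey tins at (248,194), (300,207), (356,203), (408,198) are the four. The yellow look-alike at (397,239) is excluded, and the zoomed crop confirms this. A utensil pot stands beside the gripper, so I move away from it first.

arm_command(targets=[[0, -5, -3, 0, 0], [0, -10, -6, 0, 0], [3, -15, -6, 0, 0], [9, -16, -6, 0.1, 0], [15, -17, -6, 0.2, 0]], newtons=10)

```text
time: 0.72
position: [0.2822, -0.3865, 0.2827]
tool_rot: [0.999, 0.052, 0.0, 0.0]
ft_force: [0.7, -1.0, 0.0]
grip_width: 0.0451
```

```bash
python3 rel.py 0.53,-0.275,0.12  0.53,-0.275,0.05
```

```text
t 0.72 pos mm [ 282.24 -386.45  282.73] yaw 0.1044 tilt -1.0 F [ 0.73 -1.05  0.04] w 0.0451
0.53,-0.275,0.12 -> cm [25.8  -8.51 16.27]
0.53,-0.275,0.05 -> cm [25.8  -8.52 23.27]
```

arm_command(targets=[[5.5, -2, 1, 0.1044, 0], [11, -4, 3, 0.1044, 0], [16, -6, 6, 0.1044, 0], [21, -7.5, 9, 0.1044, 0], [25.8, -8.5, 12, 0.1044, 0]])

```text
time: 1.35
position: [0.5301, -0.2735, 0.1613]
tool_rot: [1.0, 0.003, -0.0, -0.0]
ft_force: [-0.4, -1.4, -0.0]
grip_width: 0.0015
```

```bash
python3 rel.py 0.53,-0.275,0.04
```

```text
t 1.35 pos mm [ 530.08 -273.45  161.3 ] yaw 0.0063 tilt -1.0 F [-0.37 -1.38 -0.01] w 0.0015
0.53,-0.275,0.04 -> cm [-0.    0.16 12.13]
```

arm_command(targets=[[0, 0, 4, 0, 0], [0, 0, 8, 0, 0], [0, 0, 11, 0, 0], [0, 0, 12, 0, 0], [0, 0, 12, 0, 0]])

```text
time: 1.98
position: [0.5285, -0.2747, 0.0422]
tool_rot: [1.0, 0.003, -0.0, -0.0]
ft_force: [0.5, 1.1, 0.1]
grip_width: 0.0005
```

```bash
python3 rel.py 0.53,-0.275,0.031; python3 -c "
from h import *
shot('scene','s1')
a=cv2.imread('pics/s1.png'); cv2.imwrite('pics/s1z.png',cv2.resize(a[150:350,140:340],None,fx=3,fy=3))"
```

```text
t 1.98 pos mm [ 528.54 -274.74   42.18] yaw 0.0053 tilt -1.0 F [0.49 1.09 0.09] w 0.0005
0.53,-0.275,0.031 -> cm [0.15 0.03 1.12]
```

View pics/s1z.png

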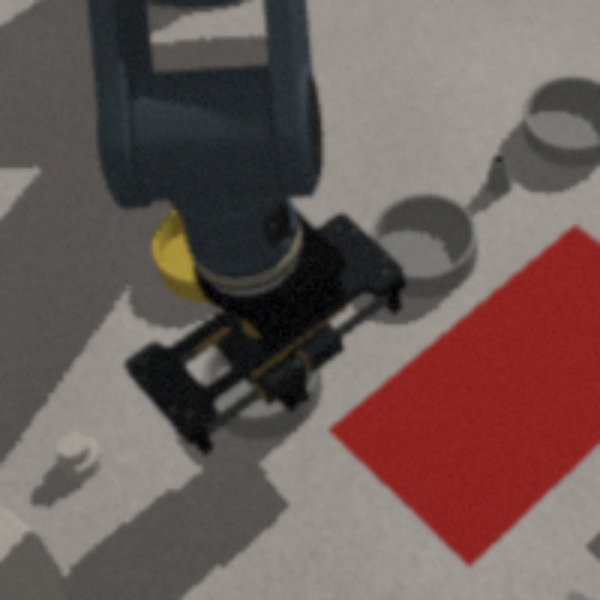

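The fingers (crop about (290,390)) are over the far rim of the rightmost tin. I press gently.

arm_command(targets=[[0.1, 0, 0.6, 0, 0], [0.1, 0, 1.0, 0, 0], [0.1, 0, 1.2, 0, 0], [0.1, 0, 1.3, 0, 0], [0.1, 0, 1.3, 0, 0]])

```text
time: 2.65
position: [0.5298, -0.2749, 0.0304]
tool_rot: [1.0, 0.003, 0.0, 0.0]
ft_force: [-1.0, 0.8, 4.5]
grip_width: 0.0008
```

arm_command(targets=[[0, 0, 0.1, 0, 0], [0, 0, 0.2, 0, 0], [0, 0, 0.2, 0, 0]])

```text
time: 3.02
position: [0.5305, -0.275, 0.03]
tool_rot: [1.0, 0.003, 0.001, 0.001]
ft_force: [-2.1, 2.0, 14.9]
grip_width: 0.0004
```

D is steady: 15 N and the rim stays at 30 mm. Next is C, with its far rim at (0.515,-0.098).

arm_command(targets=[[0, 0, -2, 0, 0], [0, 0, -4, 0, 0], [-0.5, -6, -4, 0, 0], [-1, -12, -4, 0, 0], [-1.5, -17.7, -4, 0, 0]])

```text
time: 3.65
position: [0.5135, -0.0964, 0.0677]
tool_rot: [1.0, 0.002, 0.0, 0.0]
ft_force: [0.6, 0.1, 0.5]
grip_width: 0.0007
```

arm_command(targets=[[0, 0, 0.5, 0, 0], [0, 0, 2, 0, 0], [0, 0, 2.8, 0, 0], [0, 0, 2.8, 0, 0]])

```text
time: 4.15
position: [0.5134, -0.099, 0.0383]
tool_rot: [1.0, 0.002, -0.001, -0.0]
ft_force: [-0.6, 0.3, 0.7]
grip_width: 0.0007
```

```bash
python3 rel.py 0.515,-0.098,0.031
```

```text
t 4.15 pos mm [513.4  -99.03  38.34] yaw 0.0033 tilt -1.0 F [-0.61  0.31  0.66] w 0.0007
0.515,-0.098,0.031 -> cm [ 0.16 -0.1   0.73]
```

arm_command(targets=[[0.1, 0, 0.5, 0, 0], [0.1, 0, 0.8, 0, 0], [0.1, 0, 0.9, 0, 0], [0.1, 0, 1.0, 0, 0], [0.1, 0, 1.0, 0, 0]])

```text
time: 4.78
position: [0.5148, -0.098, 0.0303]
tool_rot: [1.0, 0.003, 0.0, 0.0]
ft_force: [-1.0, 0.0, 4.8]
grip_width: 0.0006
```

arm_command(targets=[[0, 0, 0.1, 0, 0], [0, 0, 0.1, 0, 0]])

```text
time: 5.03
position: [0.5155, -0.0981, 0.0301]
tool_rot: [1.0, 0.003, 0.001, 0.0]
ft_force: [-0.6, 0.9, 11.3]
grip_width: 0.0
```

C is steady. Next is B, with its far rim at (0.501,0.089).

arm_command(targets=[[0, 0, -2, 0, 0], [0, 0, -4, 0, 0], [-0.5, -6, -4, 0, 0], [-1, -12, -4, 0, 0], [-1.4, -18, -4, 0, 0]])

```text
time: 5.65
position: [0.4998, 0.0835, 0.0689]
tool_rot: [1.0, 0.002, 0.0, -0.0]
ft_force: [1.3, 0.2, 0.4]
grip_width: 0.0006
```

arm_command(targets=[[0, -0.7, 0.5, 0, 0], [0, -0.7, 2, 0, 0], [0, -0.7, 2.9, 0, 0], [0, -0.7, 2.9, 0, 0]])

```text
time: 6.15
position: [0.4993, 0.0875, 0.0383]
tool_rot: [1.0, 0.001, -0.001, -0.0]
ft_force: [0.0, -0.4, 1.2]
grip_width: 0.0006
```

```bash
python3 rel.py 0.501,0.089,0.031
```

```text
t 6.15 pos mm [499.32  87.55  38.31] yaw 0.0028 tilt -1.0 F [ 0.02 -0.44  1.21] w 0.0006
0.501,0.089,0.031 -> cm [ 0.17 -0.14  0.73]
```

arm_command(targets=[[0.1, 0, 0.5, 0, 0], [0.1, 0, 0.8, 0, 0], [0.1, 0, 0.9, 0, 0], [0.1, 0, 1.0, 0, 0], [0.1, 0, 1.0, 0, 0]])

```text
time: 6.78
position: [0.5013, 0.0891, 0.0298]
tool_rot: [1.0, 0.003, 0.001, 0.0]
ft_force: [0.8, 0.2, 1.6]
grip_width: 0.0006
```

arm_command(targets=[[0, 0, 0.1, 0, 0], [0, 0, 0.1, 0, 0]])

```text
time: 7.02
position: [0.502, 0.089, 0.0289]
tool_rot: [1.0, 0.003, 0.001, 0.0]
ft_force: [2.0, -0.5, 3.0]
grip_width: 0.0002
```

arm_command(targets=[[0, 0, 0.1, 0, 0], [0, 0, 0.1, 0, 0]])

```text
time: 7.28
position: [0.5026, 0.0889, 0.028]
tool_rot: [1.0, 0.003, 0.002, 0.0]
ft_force: [4.5, 0.1, 3.9]
grip_width: 0.0005
```

arm_command(targets=[[0, 0, 0.1, 0, 0], [0, 0, 0.1, 0, 0]])

```text
time: 7.52
position: [0.5002, 0.0891, 0.0264]
tool_rot: [1.0, 0.003, -0.001, -0.0]
ft_force: [2.0, -0.4, 2.8]
grip_width: 0.0008
```

B rocks: the rim sank to 26 mm under about 3 N. Next is A, with its far rim at (0.543,0.265).

arm_command(targets=[[0, 0, -0.7, 0, 0], [0, 0, -3, 0, 0], [0, 0, -5, 0, 0], [2, -6, -5, 0, 0], [4, -12, -5, 0, 0]])

```text
time: 8.15
position: [0.5383, 0.2081, 0.0766]
tool_rot: [1.0, 0.002, -0.002, 0.0]
ft_force: [1.5, -0.0, 0.9]
grip_width: 0.0004
```

arm_command(targets=[[0.2, -5.6, 0.5, 0, 0], [0.2, -5.6, 2.5, 0, 0], [0.2, -5.6, 3.5, 0, 0], [0.2, -5.6, 3.5, 0, 0]])

```text
time: 8.65
position: [0.5395, 0.2628, 0.0404]
tool_rot: [1.0, 0.002, -0.002, 0.001]
ft_force: [-0.3, 0.4, 0.5]
grip_width: 0.0004
```

```bash
python3 rel.py 0.543,0.265,0.031
```

```text
t 8.65 pos mm [539.47 262.82  40.36] yaw 0.0046 tilt -0.99999 F [-0.27  0.37  0.5 ] w 0.0004
0.543,0.265,0.031 -> cm [ 0.36 -0.22  0.93]
```

arm_command(targets=[[0.3, 0, 0.7, 0, 0], [0.3, 0, 1.0, 0, 0], [0.3, 0, 1.1, 0, 0], [0.3, 0, 1.2, 0, 0], [0.3, 0, 1.2, 0, 0]])

```text
time: 9.28
position: [0.5449, 0.2639, 0.0299]
tool_rot: [1.0, 0.003, 0.001, -0.0]
ft_force: [1.1, -0.3, 0.6]
grip_width: 0.0001
```

arm_command(targets=[[0, 0, 0.1, 0, 0], [0, 0, 0.1, 0, 0]])

```text
time: 9.52
position: [0.5456, 0.264, 0.0291]
tool_rot: [1.0, 0.003, 0.001, -0.0]
ft_force: [2.5, -1.1, 3.5]
grip_width: 0.0009
```

arm_command(targets=[[0, 0, 0.1, 0, 0], [0, 0, 0.1, 0, 0]])

```text
time: 9.78
position: [0.5453, 0.2641, 0.0279]
tool_rot: [1.0, 0.003, 0.001, -0.0]
ft_force: [2.9, -1.0, 3.4]
grip_width: 0.0007
```

arm_command(targets=[[0, 0, 0.1, 0, 0], [0, 0, 0.1, 0, 0]])

```text
time: 10.02
position: [0.544, 0.2639, 0.0264]
tool_rot: [1.0, 0.003, -0.0, -0.0]
ft_force: [1.7, -0.0, 3.8]
grip_width: 0.0001
```

arm_command(targets=[[0, 0, -0.7, 0, 0], [0, 0, -3, 0, 0], [0, 0, -6, 0, 0], [-5, 0, -9, 0, 0], [-10, 0, -12, 0, 0]])

```text
time: 10.65
position: [0.4414, 0.2628, 0.1466]
tool_rot: [1.0, 0.002, -0.002, 0.0]
ft_force: [0.9, 0.6, 1.5]
grip_width: 0.0002
```

arm_command(targets=[[-4, -5, -3, 0, 3.6], [-8, -10, -6, 0, 3.6], [-8, -15, -8, 0, 3.6], [-8, -15, -8, 0, 3.6]])

```text
time: 11.15
position: [0.3621, 0.4162, 0.2283]
tool_rot: [1.0, 0.005, 0.001, -0.001]
ft_force: [0.8, -0.2, -0.7]
grip_width: 0.0311
```

```bash
python3 rel.py
python3 - <<'E'
from seg import *
p,d=shot('top','top2'); seg(d,130,260)
a=cv2.imread('pics/top2.png'); cv2.imwrite('pics/top2z.png',cv2.resize(a[140:340,180:440],None,fx=3,fy=3,interpolation=cv2.INTER_CUBIC))
E
```

```text
t 11.15 pos mm [362.14 416.17 228.32] yaw 0.0104 tilt -0.99999 F [ 0.78 -0.25 -0.73] w 0.0311
[471 160   9  48] 305 circ 531.7 -499.0 76.3 mean [ 0.5311 -0.4883  0.0825] z90 0.08702709196881836
[234 181  27  27] 121 circ 499.9 265.7 45.1 mean [0.4993 0.2663 0.0279] z90 0.03377128770335869
[394 185  28  27] 123 circ 486.7 -275.3 45.5 mean [ 0.4873 -0.276   0.0283] z90 0.03491243262922321
[342 190  27  26] 104 circ 472.0 -98.2 44.9 mean [ 0.4718 -0.1003  0.0291] z90 0.0329261132663798
[286 194  27  27] 113 circ 457.4 89.8 44.9 mean [0.4576 0.092  0.0285] z90 0.03342127258946119
[180 203  21  17] 269 circ 443.9 450.2 27.5 mean [0.4438 0.4462 0.0646] z90 0.077682346601653
[324 204   5   6] 22 circ 458.2 -0.9 8.8 mean [ 0.4575 -0.0004  0.0305] z90 0.03992182827408891
[270 207   6   5] 19 circ 449.4 179.4 8.6 mean [0.4503 0.1793 0.0311] z90 0.03749696447967121
[445 207   9   8] 43 circ 444.1 -416.5 14.5 mean [ 0.4429 -0.4147  0.0295] z90 0.03494520562475785
[380 210   5   5] 19 circ 439.8 -189.2 7.6 mean [ 0.4403 -0.1891  0.028 ] z90 0.03317934883228552
[382 226  28  27] 113 circ 350.0 -234.3 45.4 mean [ 0.349  -0.2343  0.0287] z90 0.035408248897213924
```

View pics/top2z.png

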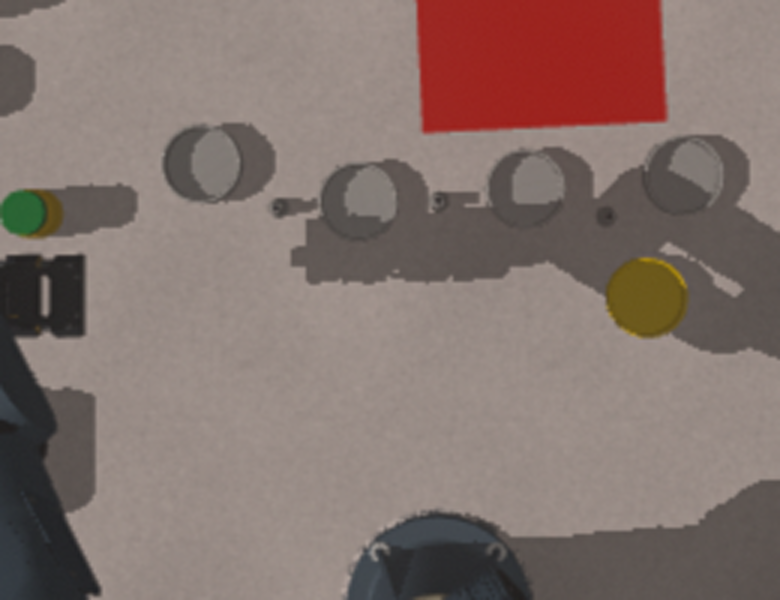

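All tins and nozzles are still in place, with A at (0.500,0.266) and B at (0.4575,0.090). I'll cage B from inside with loosely opened fingers and slide it.

```bash
python3 rel.py 0.4575,0.090,0.10
```

```text
t 11.2 pos mm [361.99 414.55 227.19] yaw 0.0091 tilt -1.0 F [ 0.25 -0.52  0.35] w 0.0331
0.4575,0.090,0.10 -> cm [ 9.26 32.55 12.7 ]
```

arm_command(targets=[[1.5, 5.5, 1, 0, 3.6], [3, 11, 3, 0, 3.6], [4.5, 16.5, 5, 0, 3.6], [6, 22, 7, 0, 3.6], [7.5, 27.5, 10, 0, 3.6]])

```text
time: 11.82
position: [0.4383, 0.137, 0.1264]
tool_rot: [1.0, 0.002, -0.001, 0.0]
ft_force: [0.3, -0.4, -0.0]
grip_width: 0.0364
```

arm_command(targets=[[1.8, 5, 2.5, 0, 3.6], [1.8, 5, 2.5, 0, 3.6], [1.8, 5, 2.5, 0, 3.6]])

```text
time: 12.2
position: [0.4559, 0.0895, 0.1018]
tool_rot: [1.0, 0.002, -0.002, -0.0]
ft_force: [-0.3, 1.1, -0.1]
grip_width: 0.036
```

```bash
python3 rel.py 0.4575,0.090,0.045
```

```text
t 12.2 pos mm [455.87  89.48 101.84] yaw 0.0033 tilt -0.99999 F [-0.34  1.05 -0.05] w 0.036
0.4575,0.090,0.045 -> cm [ 0.19 -0.05  5.68]
```

arm_command(targets=[[0.2, 0, 3, 0, 3.6], [0.2, 0, 5, 0, 3.6], [0.2, 0, 6, 0, 3.6], [0.2, 0, 7, 0, 3.6], [0.2, 0, 7, 0, 3.6]])

```text
time: 12.82
position: [0.4594, 0.0905, 0.0323]
tool_rot: [1.0, 0.003, -0.0, -0.0]
ft_force: [0.6, -0.5, -0.0]
grip_width: 0.0361
```

```bash
python3 rel.py 0.4575,0.090,0.013; python3 -c "
from h import *
shot('scene','s3')
a=cv2.imread('pics/s3.png'); cv2.imwrite('pics/s3z.png',cv2.resize(a[100:300,240:440],None,fx=3,fy=3))"
```

```text
t 12.82 pos mm [459.44  90.47  32.31] yaw 0.0062 tilt -1.0 F [ 0.57 -0.48 -0.01] w 0.0361
0.4575,0.090,0.013 -> cm [-0.19  0.05  1.93]
```

View pics/s3z.png

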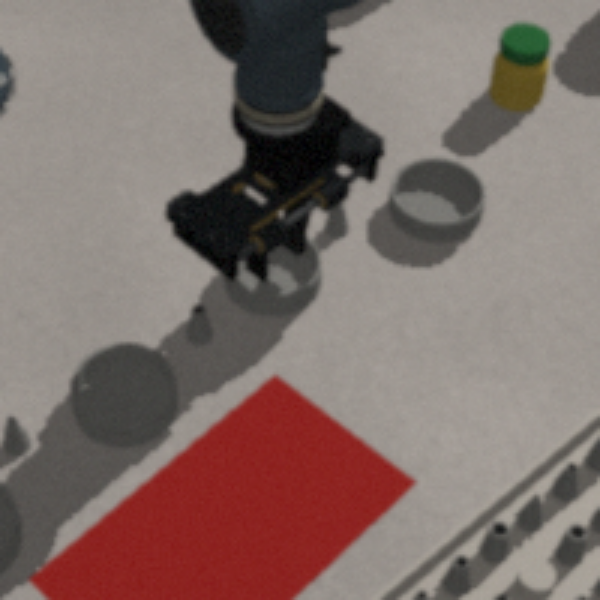

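The fingers are over B's mouth, at about (275,265) in the crop. I descend and open to cage it.

arm_command(targets=[[-0.1, 0, 0.8, 0, 3.6], [-0.1, 0, 1.4, 0, 3.6], [-0.1, 0, 1.8, 0, 3.6], [-0.1, 0, 1.8, 0, 4.6], [-0.1, 0, 1.8, 0, 4.6]], newtons=3)

```text
time: 13.5
position: [0.4589, 0.09, 0.0144]
tool_rot: [1.0, 0.003, 0.0, -0.0]
ft_force: [0.9, -1.0, -0.0]
grip_width: 0.0444
```

arm_command(targets=[[0, 0, 0, 0, 4.6], [0.4, 0, 0, 0, 4.6], [0.8, 0, 0, 0, 4.6], [1.4, 0, 0, 0, 4.6], [2, 0, 0, 0, 4.6]])

```text
time: 14.12
position: [0.4787, 0.0902, 0.0144]
tool_rot: [1.0, 0.003, -0.001, -0.0]
ft_force: [-2.0, -0.5, -0.4]
grip_width: 0.0464
```

arm_command(targets=[[1, 0, 0, 0, 4.6], [2.2, 0, 0, 0, 4.6], [3.4, 0, 0, 0, 4.6], [4.6, 0, 0, 0, 4.6], [5.5, 0, 0, 0, 4.6]])

```text
time: 14.75
position: [0.535, 0.0904, 0.0145]
tool_rot: [1.0, 0.003, 0.0, 0.0]
ft_force: [-0.7, -0.2, -0.8]
grip_width: 0.0458
```

arm_command(targets=[[1, 0, 0, 0, 4.6], [2.2, 0, 0, 0, 4.6], [3.4, 0, 0, 0, 4.6], [4.4, 0, 0, 0, 4.6], [5, 0, 0, 0, 4.6]])

```text
time: 15.38
position: [0.5847, 0.0906, 0.0144]
tool_rot: [1.0, 0.003, 0.0, 0.0]
ft_force: [-1.6, 0.8, 0.3]
grip_width: 0.046
```

arm_command(targets=[[1, 0, 0, 0, 4.6], [2.2, 0, 0, 0, 4.6], [3.4, 0, 0, 0, 4.6], [4, 0, 0, 0, 4.6], [4.5, 0, 0, 0, 4.6]])

```text
time: 16.0
position: [0.629, 0.0909, 0.0143]
tool_rot: [1.0, 0.003, -0.0, -0.0]
ft_force: [-1.7, 0.3, -1.3]
grip_width: 0.0461
```

```bash
python3 rel.py 0.625,-0.187,0.0145; python3 -c "
from h import *
shot('scene','s4')
a=cv2.imread('pics/s4.png'); cv2.imwrite('pics/s4z.png',cv2.resize(a[150:350,240:440],None,fx=3,fy=3))"
```

```text
t 16.0 pos mm [629.    90.93  14.34] yaw 0.0054 tilt -1.0 F [-1.73  0.32 -1.31] w 0.0461
0.625,-0.187,0.0145 -> cm [-0.55 27.79 -0.02]
```

View pics/s4z.png

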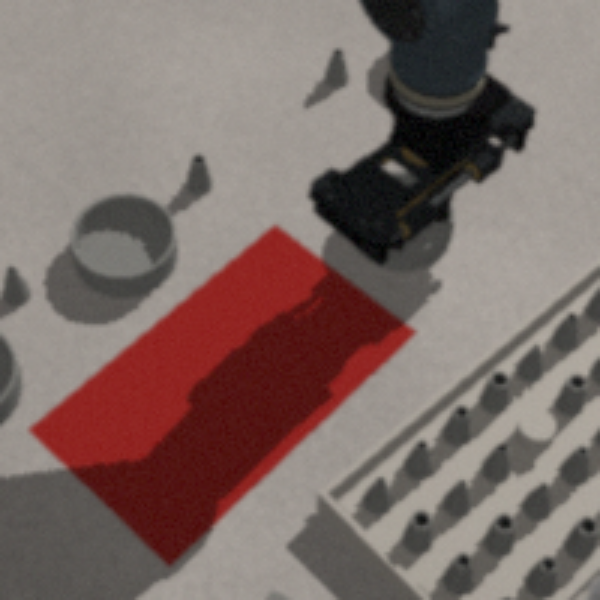

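The tin came along, now at about (400,240) in the crop, left of the mat. I slide it in -y onto the right half.

arm_command(targets=[[0, 0.6, 0, 0, 4.6], [0, 1.4, 0, 0, 4.6], [0, 2.6, 0, 0, 4.6], [0, 3.8, 0, 0, 4.6], [0, 5, 0, 0, 4.6]])

```text
time: 16.68
position: [0.6293, 0.0398, 0.0146]
tool_rot: [1.0, 0.002, 0.0, 0.0]
ft_force: [-0.0, 1.7, -1.0]
grip_width: 0.0456
```

arm_command(targets=[[0, 1.3, 0, 0, 4.6], [0, 2.6, 0, 0, 4.6], [0, 3.9, 0, 0, 4.6], [0, 5.2, 0, 0, 4.6], [0, 6.5, 0, 0, 4.6]])

```text
time: 17.3
position: [0.6294, -0.0249, 0.0144]
tool_rot: [1.0, 0.003, -0.0, -0.0]
ft_force: [-0.4, 0.8, 0.2]
grip_width: 0.0461
```

arm_command(targets=[[0, 1.3, 0, 0, 4.6], [0, 2.6, 0, 0, 4.6], [0, 3.9, 0, 0, 4.6], [0, 5.2, 0, 0, 4.6], [0, 6.5, 0, 0, 4.6]])

```text
time: 17.92
position: [0.6297, -0.0899, 0.0144]
tool_rot: [1.0, 0.003, -0.0, -0.0]
ft_force: [-0.3, 1.5, -0.1]
grip_width: 0.0462
```

arm_command(targets=[[0, 1.3, 0, 0, 4.6], [0, 2.6, 0, 0, 4.6], [0, 3.9, 0, 0, 4.6], [0, 5.2, 0, 0, 4.6], [0, 6.5, 0, 0, 4.6]])

```text
time: 18.55
position: [0.6302, -0.1549, 0.0145]
tool_rot: [1.0, 0.003, 0.0, 0.0]
ft_force: [-0.3, 0.9, 0.1]
grip_width: 0.0458
```

arm_command(targets=[[0, 1.1, 0, 0, 4.6], [0, 2, 0, 0, 4.6], [0, 2.8, 0, 0, 4.6], [0, 3.2, 0, 0, 4.6], [0, 3.2, 0, 0, 4.6]])

```text
time: 19.18
position: [0.6304, -0.1865, 0.0145]
tool_rot: [1.0, 0.003, 0.0, 0.0]
ft_force: [0.4, -0.2, -0.0]
grip_width: 0.046
```

```bash
python3 rel.py; python3 -c "
from h import *
shot('scene','s5')
a=cv2.imread('pics/s5.png'); cv2.imwrite('pics/s5z.png',cv2.resize(a[170:370,200:400],None,fx=3,fy=3))"
```

```text
t 19.18 pos mm [ 630.44 -186.5    14.51] yaw 0.0054 tilt -1.0 F [ 0.35 -0.22 -0.02] w 0.046
```

View pics/s5z.png

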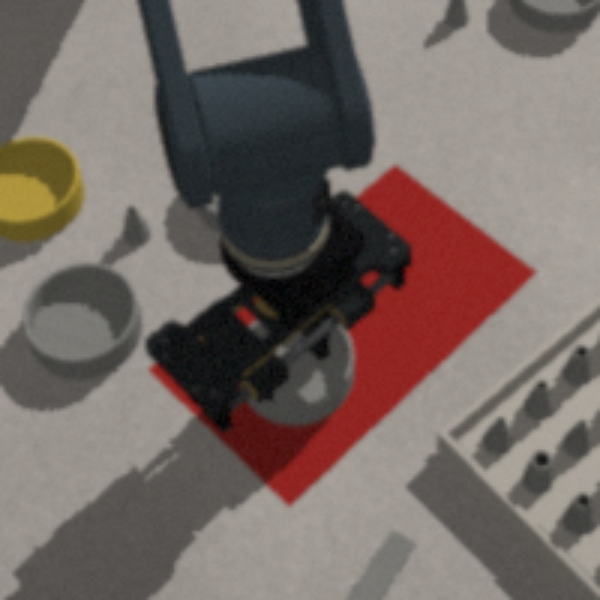

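B is on the mat's right half. I narrow the fingers, withdraw and go to A.

arm_command(targets=[[-0.2, 0, 0, 0, 3.6], [-0.2, 0, 0, 0, 3.6], [-0.2, 0, -2.5, 0, 3.6], [-0.2, 0, -6, 0, 3.6], [-0.2, 0, -9.5, 0, 3.6]])

```text
time: 19.85
position: [0.6281, -0.1858, 0.1102]
tool_rot: [1.0, 0.003, -0.0, -0.0]
ft_force: [-0.6, -0.0, 0.7]
grip_width: 0.0364
```

arm_command(targets=[[-1.5, -6, 0, 0, 3.6], [-3, -12, 0, 0, 3.6], [-5, -18, 0, 0, 3.6], [-7, -24, 0, 0, 3.6], [-9, -30, 0, 0, 3.6]])

```text
time: 20.48
position: [0.5368, 0.1131, 0.1097]
tool_rot: [1.0, 0.003, 0.0, -0.0]
ft_force: [0.6, 0.7, 0.1]
grip_width: 0.0361
```

arm_command(targets=[[-1.5, -6, 0, 0, 3.6], [-3, -12, 0, 0, 3.6], [-3.8, -15.2, 0, 0, 3.6], [-3.8, -15.2, 0, 0, 3.6], [-3.8, -15.2, 3, 0, 3.6]])

```text
time: 21.1
position: [0.5009, 0.2637, 0.0812]
tool_rot: [1.0, 0.003, 0.003, -0.001]
ft_force: [0.4, -0.6, 0.2]
grip_width: 0.0361
```

```bash
python3 rel.py 0.500,0.266,0.034
python3 - <<'E'
from seg import *
p,d=shot('top','top6'); seg(d,130,260)
cv2.imwrite('pics/top6z.png',cv2.resize(cv2.imread('pics/top6.png')[110:260,200:460],None,fx=3,fy=3))
E
```

```text
t 21.1 pos mm [500.92 263.69  81.19] yaw 0.0066 tilt -0.99998 F [ 0.37 -0.59  0.23] w 0.0361
0.500,0.266,0.034 -> cm [-0.12 -0.22  4.72]
[366 142  27  27] 119 circ 631.6 -179.8 45.1 mean [ 0.6336 -0.1806  0.0288] z90 0.034055957746954316
[471 160   9  48] 306 circ 531.7 -499.0 76.4 mean [ 0.531  -0.4881  0.0832] z90 0.08776499616156574
[394 185  28  27] 120 circ 486.4 -275.1 45.6 mean [ 0.4875 -0.2765  0.0282] z90 0.03349749701950656
[258 187   2  10] 12 circ 509.0 226.3 15.4 mean [0.51   0.2254 0.0269] z90 0.029579590127803625
[342 190  27  26] 103 circ 471.9 -97.9 45.1 mean [ 0.4726 -0.1004  0.0301] z90 0.03426728148490197
[180 203  20  17] 271 circ 443.7 449.2 27.2 mean [0.4439 0.4462 0.0649] z90 0.07874845542565168
[324 204   5   6] 21 circ 458.4 0.6 8.5 mean [ 0.4578 -0.0002  0.0309] z90 0.03804394855772664
[270 206   5   6] 20 circ 451.5 181.2 8.8 mean [0.4511 0.1801 0.0306] z90 0.04063824132550207
[445 208   9   8] 46 circ 442.1 -415.8 14.6 mean [ 0.4423 -0.4157  0.027 ] z90 0.034279627216322384
[380 210   5   5] 20 circ 440.3 -190.7 8.3 mean [ 0.4405 -0.1894  0.0283] z90 0.0347715075340491
[382 226  28  27] 118 circ 349.4 -234.1 45.5 mean [ 0.3485 -0.2354  0.0283] z90 0.03393904207182448
```

View pics/top6z.png

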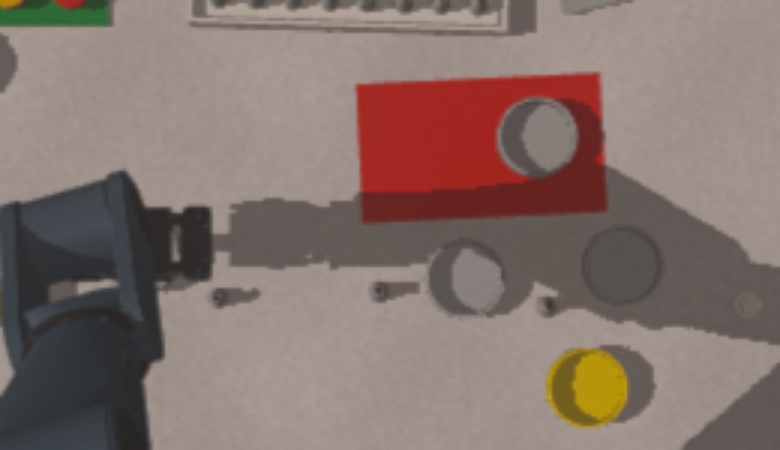

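B stands wholly on the mat at (0.632,-0.180). Now A.

arm_command(targets=[[0, -0.1, 2, 0, 3.6], [0, -0.1, 4, 0, 3.6], [0, -0.1, 5, 0, 3.6], [0, -0.1, 5, 0, 3.6]])

```text
time: 21.65
position: [0.4985, 0.2633, 0.029]
tool_rot: [1.0, 0.002, -0.001, 0.0]
ft_force: [-0.4, -0.2, -0.3]
grip_width: 0.0361
```

```bash
python3 rel.py 0.500,0.266,0.0145
```

```text
t 21.65 pos mm [498.46 263.32  29.04] yaw 0.0044 tilt -1.0 F [-0.42 -0.16 -0.25] w 0.0361
0.500,0.266,0.0145 -> cm [ 0.16 -0.27  1.45]
```

arm_command(targets=[[0.1, -0.2, 0.6, 0, 3.6], [0.1, -0.2, 1.1, 0, 3.6], [0.1, -0.2, 1.4, 0, 3.6], [0.1, -0.2, 1.4, 0, 4.6], [0.1, -0.2, 1.4, 0, 4.6]])

```text
time: 22.28
position: [0.4996, 0.2662, 0.0155]
tool_rot: [1.0, 0.003, 0.0, -0.0]
ft_force: [-0.3, 0.1, -0.8]
grip_width: 0.0444
```

arm_command(targets=[[0, 0, 0, 0, 4.6], [0.4, 0, 0, 0, 4.6], [0.8, 0, 0, 0, 4.6], [1.4, 0, 0, 0, 4.6], [2, 0, 0, 0, 4.6]])

```text
time: 22.9
position: [0.5194, 0.2661, 0.0152]
tool_rot: [1.0, 0.003, -0.001, 0.0]
ft_force: [-1.0, 0.7, 0.1]
grip_width: 0.0461
```

arm_command(targets=[[1, 0, 0, 0, 4.6], [2.2, 0, 0, 0, 4.6], [3.4, 0, 0, 0, 4.6], [4.6, 0, 0, 0, 4.6], [5.5, 0, 0, 0, 4.6]])

```text
time: 23.52
position: [0.5758, 0.2665, 0.0155]
tool_rot: [1.0, 0.003, 0.0, -0.0]
ft_force: [-0.3, 1.2, 0.0]
grip_width: 0.0463
```

arm_command(targets=[[1, 0, 0, 0, 4.6], [2.2, 0, 0, 0, 4.6], [3.4, 0, 0, 0, 4.6], [4.4, 0, 0, 0, 4.6], [5, 0, 0, 0, 4.6]])

```text
time: 24.15
position: [0.6255, 0.2668, 0.0154]
tool_rot: [1.0, 0.003, 0.0, -0.0]
ft_force: [-1.7, -0.6, 0.5]
grip_width: 0.0459
```

arm_command(targets=[[0, 0.6, 0, 0, 4.6], [0, 1.4, 0, 0, 4.6], [0, 2.6, 0, 0, 4.6], [0, 3.8, 0, 0, 4.6], [0, 5, 0, 0, 4.6]])

```text
time: 24.78
position: [0.625, 0.2157, 0.0156]
tool_rot: [1.0, 0.002, 0.0, 0.0]
ft_force: [-0.0, 0.9, -0.5]
grip_width: 0.0459
```

arm_command(targets=[[0, 1.3, 0, 0, 4.6], [0, 2.6, 0, 0, 4.6], [0, 3.9, 0, 0, 4.6], [0, 5.2, 0, 0, 4.6], [0, 6.5, 0, 0, 4.6]])

```text
time: 25.4
position: [0.6252, 0.1509, 0.0155]
tool_rot: [1.0, 0.003, 0.0, -0.0]
ft_force: [-0.4, 1.8, -0.3]
grip_width: 0.0459
```

```bash
python3 rel.py; python3 -c "
from h import *
shot('scene','s7')
a=cv2.imread('pics/s7.png'); cv2.imwrite('pics/s7z.png',cv2.resize(a[130:330,240:440],None,fx=3,fy=3))"
```

```text
t 25.4 pos mm [625.24 150.94  15.46] yaw 0.0054 tilt -1.0 F [-0.38  1.85 -0.34] w 0.0459
```

View pics/s7z.png

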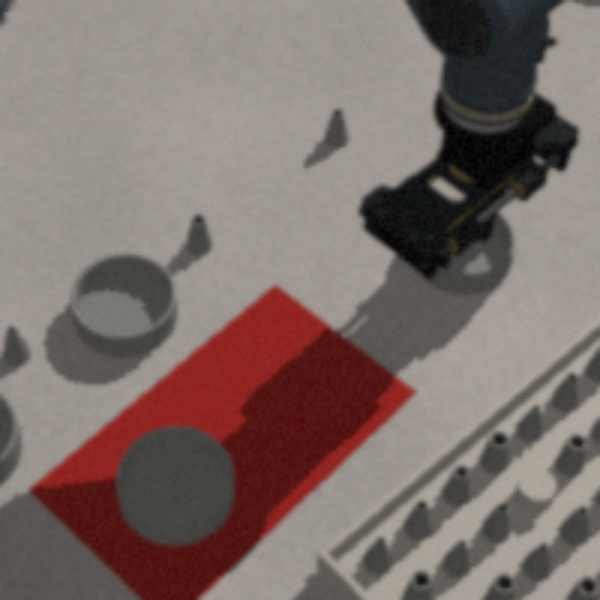

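A is following, now at about (460,250) in the crop. B stands at (175,485). I continue for 20 cm.

arm_command(targets=[[0, 1.3, 0, 0, 4.6], [0, 2.6, 0, 0, 4.6], [0, 3.9, 0, 0, 4.6], [0, 5.2, 0, 0, 4.6], [0, 6.5, 0, 0, 4.6]])

```text
time: 26.08
position: [0.6255, 0.0858, 0.0154]
tool_rot: [1.0, 0.003, -0.0, 0.0]
ft_force: [-0.4, 1.6, 0.1]
grip_width: 0.0462
```

arm_command(targets=[[0, 1.3, 0, 0, 4.6], [0, 2.6, 0, 0, 4.6], [0, 3.9, 0, 0, 4.6], [0, 5.2, 0, 0, 4.6], [0, 6.5, 0, 0, 4.6]])

```text
time: 26.7
position: [0.6259, 0.0209, 0.0154]
tool_rot: [1.0, 0.003, -0.0, 0.0]
ft_force: [0.2, 1.6, 0.2]
grip_width: 0.0459
```

arm_command(targets=[[0, 1.3, 0, 0, 4.6], [0, 2.6, 0, 0, 4.6], [0, 3.9, 0, 0, 4.6], [0, 5, 0, 0, 4.6], [0, 6, 0, 0, 4.6]])

```text
time: 27.32
position: [0.6262, -0.0389, 0.0154]
tool_rot: [1.0, 0.003, -0.0, -0.0]
ft_force: [0.4, 1.4, -0.4]
grip_width: 0.0461
```

arm_command(targets=[[0, 0.7, 0, 0, 4.6], [0, 1.1, 0, 0, 4.6], [0, 1.2, 0, 0, 4.6], [0, 1.2, 0, 0, 4.6]])

```text
time: 27.82
position: [0.6263, -0.0502, 0.0155]
tool_rot: [1.0, 0.003, 0.0, 0.0]
ft_force: [-0.0, -0.5, 0.5]
grip_width: 0.0464
```

arm_command(targets=[[-0.2, 0, 0, 0, 3.6], [-0.2, 0, 0, 0, 3.6], [-0.2, 0, -2.5, 0, 3.6], [-0.2, 0, -6, 0, 3.6], [-0.2, 0, -10, 0, 3.6]])

```text
time: 28.45
position: [0.6237, -0.05, 0.1159]
tool_rot: [1.0, 0.003, -0.001, -0.0]
ft_force: [0.6, 0.2, 0.3]
grip_width: 0.0359
```

arm_command(targets=[[0, -5, -4, 0, 3.6], [-2, -10, -8, 0, 3.6], [-6, -15, -8, 0, 3.6], [-10, -20, -8, 0, 3.6], [-14, -25, -8, 0, 3.6]])

```text
time: 29.08
position: [0.4876, 0.1932, 0.1959]
tool_rot: [1.0, 0.003, 0.001, -0.0]
ft_force: [0.5, 0.7, 0.3]
grip_width: 0.036
```

```bash
python3 rel.py
python3 - <<'E'
from seg import *
p,d=shot('top','top8'); seg(d,130,260)
cv2.imwrite('pics/top8z.png',cv2.resize(cv2.imread('pics/top8.png')[110:260,200:460],None,fx=3,fy=3))
shot('scene','s8')
E
```

```text
t 29.07 pos mm [487.57 193.22 195.89] yaw 0.0051 tilt -1.0 F [0.54 0.66 0.3 ] w 0.036
[366 142  27  27] 125 circ 631.3 -179.4 45.4 mean [ 0.6327 -0.1792  0.0288] z90 0.03389978675246859
[326 144  26  26] 107 circ 627.5 -43.8 45.1 mean [ 0.6269 -0.0433  0.0292] z90 0.0348973170748486
[471 160   9  48] 305 circ 532.1 -499.2 77.1 mean [ 0.5316 -0.4882  0.0829] z90 0.08797799386893113
[394 185  28  27] 127 circ 487.1 -275.5 45.6 mean [ 0.4883 -0.2761  0.0289] z90 0.03472677407769518
[342 190  27  26] 104 circ 472.0 -98.2 45.1 mean [ 0.4717 -0.1005  0.0291] z90 0.03367682686339042
[180 203  20  17] 271 circ 443.8 449.5 27.3 mean [0.4437 0.4463 0.0645] z90 0.0785486830970965
[324 204   5   6] 20 circ 458.4 -1.1 9.2 mean [ 0.4575 -0.0007  0.032 ] z90 0.041077171872357064
[272 207   4   5] 13 circ 450.2 178.0 6.9 mean [0.4505 0.1765 0.0284] z90 0.03631777560597329
[445 208   9   8] 46 circ 442.8 -416.1 14.9 mean [ 0.4421 -0.4143  0.0278] z90 0.03422734519745685
[381 210   4   5] 14 circ 439.5 -189.9 7.1 mean [ 0.4405 -0.1902  0.031 ] z90 0.036762261000798935
[382 226  28  27] 115 circ 350.4 -234.4 45.6 mean [ 0.3497 -0.2356  0.0285] z90 0.03368743274075836
```

View pics/top8z.png

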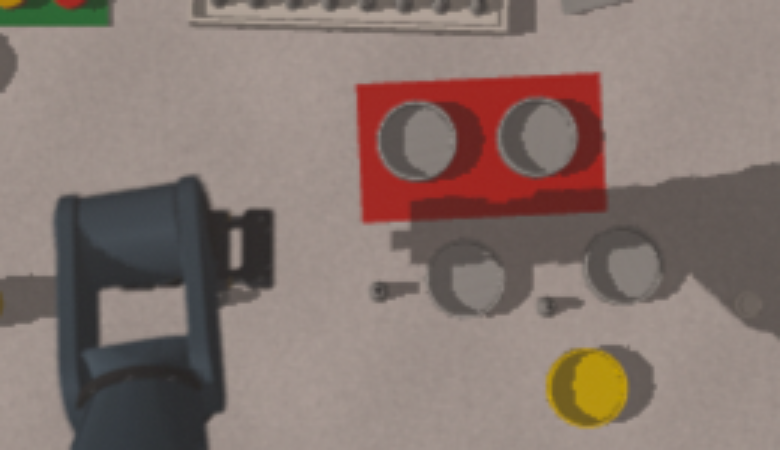

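View pics/s8.png

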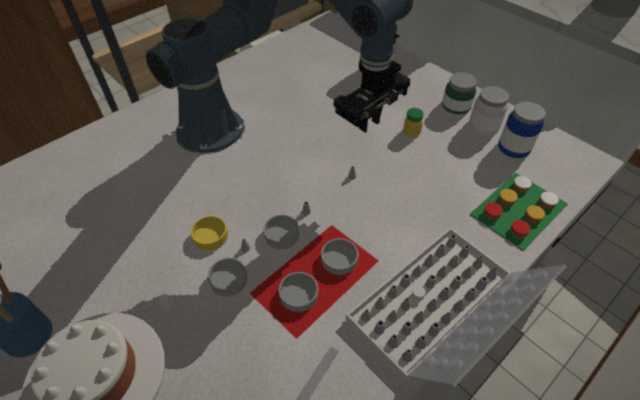

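Both tins stand level and wholly on the mat, at scene pixels (340,257) and (299,291). All three nozzles, both steady tins and the yellow tin are in place, and the arm is clear.

```bash
python3 -c "
from rig import robot
print(robot.hand_in())"
```

```text
the job is handed in; nothing more can be done
None
```

Both rocking tins now stand wholly on the red mat, and I handed the job in at about 29 s of robot time.

- **Pressing:** I pressed all four grey rims before moving anything.
  - The two tins on the right, at y = -0.275 and -0.098, were steady: the rim held at 30 mm under 11–15 N.
  - The two on the left, at y = 0.090 and 0.266, rocked: the rim sank to about 26 mm under 3–4 N.
- **Sliding:** I moved each rocking tin along the bench with the fingers loosely spread inside it, with no lifting. They ended at (0.632, -0.180) and (0.628, -0.044).
- **Last checks:** In the final pictures both tins are level, about 20 mm or more inside the mat edge on every side. The steady tins, nozzles, coupler, jar and yellow tin are within about 3 mm of where they started, which is measurement noise. The arm was clear of everything, and no check failed or disagreed.

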